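# Seat a tube block in the corner of its clamping stage and hold it

### The arm

A 6-joint arm with a two-finger parallel gripper is mounted at the origin on the work surface. World frame = base frame: x ahead of the robot, y to its left, z up, the work surface at z = 0. Lengths are in m, angles in rad, forces in N, time in s.
With the tool pointing down it reaches from about 0.325 to 0.775 m from the base axis. Payload 5.5 kg.
Tool frame: the origin (TCP) lies between the finger pads; the fingertips stand arm.tips_ahead ahead of it and the grasp point (between the pads) lies 8 mm behind it (arm.tips_ahead is the distance from the TCP to the fingertips, in m); z points along the fingers, y is the line along which they close (so a half turn about z gives the same grasp; the last joint's range is limited). The gripper opens to 88 mm and grips with 3 to 60 N. Pads are 20 mm wide; open, the fingers measure 115 mm over their backs; the gripper's body (75 mm by 178 mm) begins 61 mm behind the grasp point.
Start: joints at [-1.287, 0.091, 1.231, -0, 1.82, -0.057], TCP at [0.201, -0.566, 0.234] pointing down, gripper open.
Joint ranges: [-2.87, 2.87], [-0.86, 2.18], [0.17, 2.46], [-1.51, 4.65], [0.06, 2.69], [-2.65, 2.65]. Speed limits (rad/s): [2.57, 2.57, 3.01, 3.14, 3.14, 3.14].

### API

Orientations are given as a rotation vector (axis times angle).
In Python, from station import arm, viewer, order gives the robot as it stands.
- The arm moves only by the tool carry_out, never from a script. Its argument "steps" is a list that holds one entry, the list of rows, each a list of 7 numbers: the closure, from 0 (fully open) to 1 (shut), then the shift along the tool's x, y, z in cm, then the turn, a rotation vector about the tool's x, y, z in rad. In form: [[[gripper, tx, ty, tz, wx, wy, wz], ...]]. A call has 1 to 20 rows; each row is the pose to reach, as a shift and turn from the pose commanded when the call began, along the tool's axes at that moment; what a row does not reach only later rows make up. A row lasts 1/8 s, in which the tool goes at most 62.5 mm and 10.7 degrees, less where a joint would pass 70% of its speed; a pose out of reach is approached as far as the arm can. A call with a gripper value outside its range is refused whole. The fingers move at their own pace and stop on an object; "newtons" is the grip in N (left out, the last holds). Time passes only in rows, so rows that repeat a pose let the fingers close. It gives the time, the measured TCP pose, the force, the opening and the grip force at its end, in the units of the state.
- arm.read_state(): the state, without advancing time (a new reading comes with each control period).
- viewer.capture(name): name is "side" or "top"; returns a dict with "color" (480x640x3 uint8, red, green, blue), "z_map" (480x640 float32, m along the optical axis (not along the pixel's ray), 0 where there is no reading), "K" (3x3 intrinsics, pixels), "world_from_camera" (4x4, takes a point from camera to world coordinates). Camera axes: x right, y down, z forward; pixel columns grow to the right and rows downward; lengths in m; the calibration is good to about 2 mm. A picture is of the moment at which its call begins.
- order.sign_off(): hands the job in; it is judged then, once.
The state is a dict: "time_s": time; "joint_pos": joint angles; "qd": joint speeds; "tau": joint torques, N m; "tool_pos": TCP position; "tcp_rot": TCP orientation; "force": force on the tool from outside, world axes, zero at the start; "wrist_torque": the same for the moment, N m; "grip_width": finger opening in m; "gripper_force": force on a finger pad.
Only numpy, scipy, OpenCV 4.12 (cv2) and the standard library are available. Lean on these libraries where they do the work, as an engineer would, in place of code of your own. Each camera call takes 0.05 s, during which the arm holds its last target. There are 200 camera calls.

### The job

Pick up the aluminium tube block and set it flat on the plate of the clamping stage, turned so that its tab points away from the short fence. Push it into the corner until one long side lies flush on the long fence and its plain end lies flush on the short fence, and finish while still holding it there with a firm steady push against both fences at once (about 10 N each, no ramming), so that a colleague could clamp it. Do not knock the jars, the tip box or the tube rack about.

Things in the scene. Friction and masses are not known exactly. Their poses are not given: they have to be found in the camera images.
- block_center (a point): centre of the loose aluminium tube block (0.3 to 0.5 kg), 33 mm above its underside. Body 80 mm (x) by 60 mm (y), 32 mm high, 8 wells in its top. A grip rib stands on its middle: 50 mm along x, 16 mm thick along y, 32 to 66 mm above the underside; grip it across y from above. A tab sticks out of the -x end; the +x end is plain. Starts upright on the bench, heading varies
- block: the same tube block; origin under the centre of its 80 x 60 mm body, axes as above (z up). Block, plate and fences are smooth and slide easily on one another (friction about 0.25)
- block_tab (a point): outer end of the block's tab, 56 mm from the block's centre in -x, 21 mm above its underside; the tab sticks out 16 mm, is 24 mm wide and 10 mm thick
- stage: fixed clamping stage: flat plate 190 mm (x) by 150 mm (y), 10 mm thick, origin under its centre, z up. Two rigid fences on it, 12 mm thick, 18 mm high above the plate: the short one on the +x side, inner face at x = 75 mm; the long one on the +y side, inner face at y = 55 mm. The seated block's x axis points along the stage's x, its centre at x = 35, y = 25 mm
- long_fence: the long fence of the stage, 137 mm long along the stage's x (from x = -75 to 62 mm); origin at the middle of its inner face, at plate level (10 mm above the bench); axes as the stage
- short_fence: the short fence of the stage, 60 mm long along the stage's y (from y = -18 to 42 mm); origin at the middle of its inner face, at plate level (10 mm above the bench); axes as the stage
- jar_a: clear round reagent jar with a screw cap, 60 mm across, 90 mm tall, origin under its centre; a bystander, leave alone
- jar_b: amber round reagent jar with a screw cap, 52 mm across, 75 mm tall, origin under its centre; a bystander, leave alone
- tip_box: pipette tip box 115 x 80 x 62 mm high, origin under its centre; a bystander, leave alone
- tube_rack: flat microtube rack 150 x 65 x 28 mm high, origin under its centre; a bystander, leave alone
Not all that is in view belongs to the job. Of the things that look like the stage, take the one that is farthest to the robot's right at the start.

How it is judged:
At the end, for the whole second after the job is handed in: Through the last second the fingers hold or push the still block (over 2 N), flat on the plate (2.5 mm, 0.04 rad), pressing each fence with over 2 N, within 2.5 mm of flush and 0.04 rad of square, tab pointing away from the short fence (contact force between block and long_fence above 2 N and contact force between block and short_fence above 2 N and contact force between the fingers and block above 2 N and x of block in the frame of stage between 0.0325 and 0.0375 m and y of block in the frame of stage between 0.0225 and 0.0275 m and z of block in the frame of stage between 0.007 and 0.0125 m and x of block_tab in the frame of stage below 0 m and angle between the x axis of block and the x axis of stage, either way round below 0.04 rad and angle between block's own z axis and vertical below 0.04 rad and linear speed of block below 0.01 m/s); the arm keeps its last pose, push and grip.
It fails at once if the block is rammed against a fence (over 60 N) (contact force between block and long_fence above 60 N or contact force between block and short_fence above 60 N).
It fails at once if a bystander is moved by more than 30 mm or tipped (distance of any of jar_a, jar_b, tip_box, tube_rack from where it was at the start of the episode above 0.03 m or angle between any of jar_a, jar_b, tip_box, tube_rack's own z axis and vertical above 0.5 rad).
It also fails if it takes over 48 s, if anything falls off the work surface, if the arm or the gripper's body presses on something with over 40 N, if the wrist force passes 120 N, or if a joint passes its speed limit or range.

## Working session

There is one attempt and no reset: what is moved stays moved. The work goes in short steps, Python scripts to look and compute and a tool call to move; the robot and the scene stay as the last step left them, time stands still between calls to the robot, and variables do not carry over. Pictures are saved under pics/ and viewed, at most 10 in all, crops included, and the job is handed in when it is done.

Besides the shell and the picture viewer there is one more tool, called as name([rows], argument=value, ...), one row to a line, values as JSON. carry_out: Moves the arm, as the interface text tells. Its arguments: {"type":"object","properties":{"steps":{"type":"array"},"newtons":{"type":"number"}},"required":["steps"]}

```bash
mkdir -p pics; python3 - <<'E'
from station import arm,viewer
import cv2,pickle
s=arm.read_state();print({k:s[k] for k in('time_s','tool_pos','tcp_rot','force','grip_width')},arm.tips_ahead)
d={}
for n in('top','side'):
    c=viewer.capture(n);d[n]=c;cv2.imwrite(f'pics/{n}0.png',c['color'][:,:,::-1]);print(n,c['K'].tolist(),c['world_from_camera'].round(3).tolist())
pickle.dump(d,open('d0.pkl','wb'))
E
```

```text
{'time_s': 0.0, 'tool_pos': array([ 0.20047257, -0.56521688,  0.23252906]), 'tcp_rot': array([-3.09421245e+00, -5.32435799e-01,  3.71805233e-04]), 'force': array([-0.32377114, -0.3957078 , -0.08268538]), 'grip_width': 0.08773993549803057} 0.011
top [[489.31525347325027, 0.0, 326.41028242016654], [0.0, 489.31525347325027, 251.68701452386605], [0.0, 0.0, 1.0]] [[-0.028, -0.994, 0.103, 0.391], [-1.0, 0.027, -0.006, 0.012], [0.004, -0.104, -0.995, 1.342], [0.0, 0.0, 0.0, 1.0]]
side [[614.7498854592496, 0.0, 322.21282891233056], [0.0, 614.7498854592496, 233.6490916380157], [0.0, 0.0, 1.0]] [[-0.998, -0.006, 0.058, 0.447], [-0.053, 0.534, -0.844, 1.321], [-0.026, -0.845, -0.534, 0.878], [0.0, 0.0, 0.0, 1.0]]
```

View pics/top0.png

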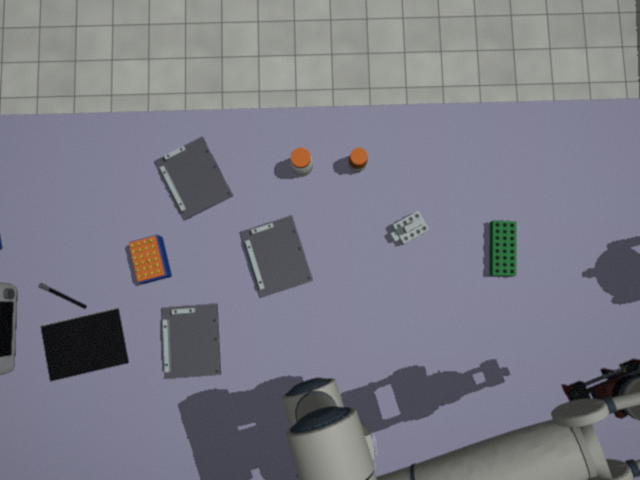

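View pics/side0.png

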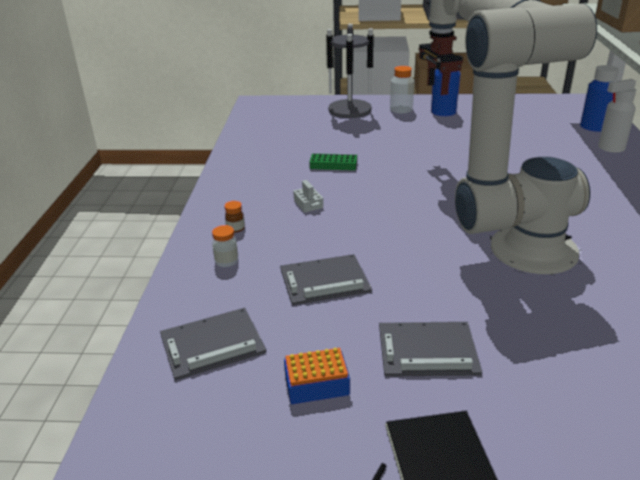

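The candidates that look like the stage are at top-view pixels (193,178), (276,256) and (190,341). Image right is the robot's right (-y), so (276,256) is the one meant. The block is at (409,228), with what looks like its tab at the lower left (394,237). Next I confirm this in a crop and measure.

```bash
cat > h.py <<'E'
import numpy as np,cv2
def cloud(c):
    v,u=np.mgrid[:480,:640];z=c['z_map'];K=c['K'];T=c['world_from_camera']
    P=np.stack([(u-K[0,2])*z/K[0,0],(v-K[1,2])*z/K[1,1],z],-1)
    return P@T[:3,:3].T+T[:3,3]
def ray(c,uv,h):
    uv=np.asarray(uv,float).reshape(-1,2);K=c['K'];T=c['world_from_camera']
    d=np.c_[(uv[:,0]-K[0,2])/K[0,0],(uv[:,1]-K[1,2])/K[1,1],np.ones(len(uv))]@T[:3,:3].T
    return T[:3,3]+d*((h-T[2,3])/d[:,2])[:,None]
def rect(c,mask,h):
    cs,_=cv2.findContours(mask.astype(np.uint8),0,1);k=max(cs,key=cv2.contourArea)
    p=ray(c,k.reshape(-1,2),h)[:,:2]
    (cx,cy),s,a=cv2.minAreaRect((p*1000).astype(np.float32));return cx,cy,s,a
E
python3 - <<'E'
import pickle
from h import *
d=pickle.load(open('d0.pkl','rb'));c=d['top'];P=cloud(c);Z=P[...,2]
g=cv2.cvtColor(c['color'],6+1).astype(int)
def box(u0,u1,v0,v1):
    m=np.zeros((480,640),bool);m[v0:v1,u0:u1]=1;return m
s=box(232,320,208,305)
print('plane z',np.median(Z[box(330,370,240,280)]),'plate',np.median(Z[box(272,285,250,262)]))
pm=s&((g<100)|(g>150));print('plate',rect(c,pm,.01),pm.sum())
print('fences')
n,l,st,ce=cv2.connectedComponentsWithStats((s&(g>150)).astype(np.uint8))
for i in range(1,n):
    if st[i,4]>15: print(st[i].tolist(),rect(c,l==i,.028))
b=box(380,440,205,255)
bm=b&(g>150);print('block n',bm.sum(),rect(c,bm,.032),'z pct',np.percentile(Z[bm],[5,25,50,75,95]).round(3))
rm=b&(Z>.05);print('rib',rm.sum(),rect(c,rm,.066))
print(np.percentile(g[b],[5,30,60,80,95]),np.percentile(g[s],[5,30,60,80,95]))
a=c['color'][200:310,230:330,::-1];e=c['color'][195:260,375:445,::-1]
a=cv2.resize(a,(450,495),interpolation=2);e=cv2.resize(e,(350,325),interpolation=2)
o=np.zeros((495,800,3),np.uint8);o[:,:450]=a;o[:325,450:]=e;cv2.imwrite('pics/crop1.png',o)
E
```

```text
plane z 0.00012135275159541603 plate 0.01025515061399862
plate (521.1449584960938, 146.22372436523438, (189.5980224609375, 156.97897338867188), 16.39035987854004) 3650
fences
[257, 226, 11, 5, 31] (597.297607421875, 176.62802124023438, (7.550889015197754, 28.963415145874023), 14.611968994140625)
[248, 248, 13, 33, 108] (499.55914306640625, 198.420166015625, (89.20751953125, 8.656362533569336), 16.517961502075195)
block n 272 (595.3780517578125, -238.05648803710938, (56.34329605102539, 56.24274444580078), 30.79236602783203) z pct [0.027 0.031 0.033 0.064 0.068]
rib 130 (588.63525390625, -225.3579864501953, (16.36919593811035, 53.1121711730957), 28.154808044433594)
[ 82. 133. 135. 136. 157.] [ 79.  83. 133. 134. 136.]
```

View pics/crop1.png

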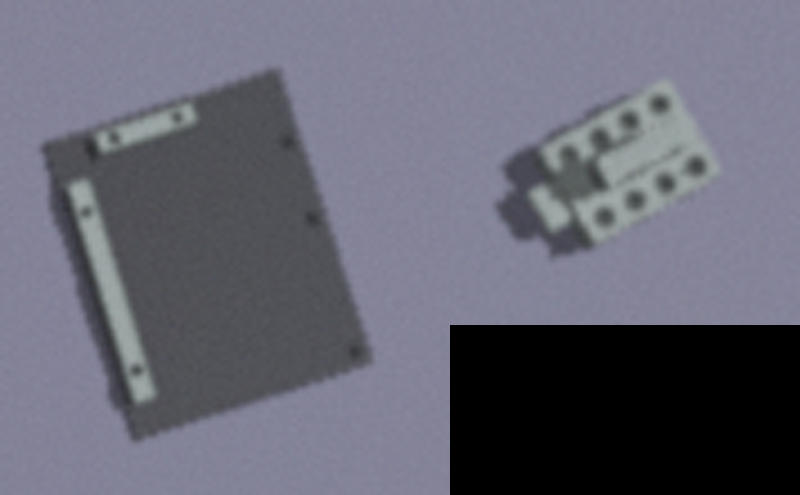

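The crop confirms it. The stage at (276,256) has its short fence on the far side (crop 145,127) and its long fence on the left (crop 110,290). The block's tab is at the lower left (crop 550,208), so its +x heading is about -62° at (589,-225) mm. The stage heading is about +16.4°.

```bash
cat >> h.py <<'E'
from scipy.spatial.transform import Rotation as R
def row(s,p,yaw,q=None):
    "shift cm / turn from state s to world TCP p with tool x at yaw deg, pointing down"
    A=R.from_rotvec(s['tcp_rot']);y=np.radians(yaw)
    B=R.from_matrix(np.array([[np.cos(y),np.sin(y),0],[np.sin(y),-np.cos(y),0],[0,0,-1]]))
    return (A.inv().apply(np.array(p)-s['tool_pos'])*100).round(2),(A.inv()*B).as_rotvec().round(3)
E
python3 - <<'E'
from h import *
from station import arm
s=arm.read_state()
s['tool_pos']=np.array([.201,-.566,.234])
print(row(s,[.589,-.225,.15],118.15)); print(row(s,[.589,-.225,.047],118.15))
E
```

```text
(array([ 47.97, -19.16,   8.44]), array([-1.000e-03, -2.000e-03, -1.721e+00]))
(array([ 47.96, -19.14,  18.74]), array([-1.000e-03, -2.000e-03, -1.721e+00]))
```

carry_out([
  [[0,48,-19.15,8.4,0,0,-1.72],[0,48,-19.15,8.4,0,0,-1.72],[0,48,-19.15,8.4,0,0,-1.72],[0,48,-19.15,8.4,0,0,-1.72],[0,48,-19.15,8.4,0,0,-1.72],[0,48,-19.15,8.4,0,0,-1.72],[0,48,-19.15,8.4,0,0,-1.72],[0,48,-19.15,8.4,0,0,-1.72],[0,48,-19.15,8.4,0,0,-1.72],[0,48,-19.15,8.4,0,0,-1.72],[0,48,-19.15,8.4,0,0,-1.72],[0,48,-19.15,8.4,0,0,-1.72],[0,48,-19.15,8.4,0,0,-1.72],[0,48,-19.15,8.4,0,0,-1.72],[0,48,-19.15,8.4,0,0,-1.72],[0,48,-19.15,8.4,0,0,-1.72]],
], newtons=30)

```text
time_s: 2.1
tool_pos: [0.5889, -0.2246, 0.1496]
tcp_rot: [1.616, 2.694, -0.0]
force: [0.1, -0.4, -0.2]
grip_width: 0.0876
gripper_force: 0.0
```

```bash
python3 - <<'E'
from h import *
from station import arm,viewer
s=arm.read_state();print(s['time_s'],s['tool_pos'],s['tcp_rot'],s['force'],s['joint_pos'].round(2))
print(row(s,[.589,-.225,.047],118.15))
c=viewer.capture('side')
uv=[]
p=np.linalg.inv(c['world_from_camera'])@[.589,-.225,.066,1];u=c['K']@p[:3];u=u[:2]/u[2];print(u)
x,y=int(u[0]),int(u[1])
cv2.imwrite('pics/side1.png',cv2.resize(c['color'][y-70:y+50,x-80:x+80,::-1],(800,600),interpolation=2))
# stage refined from initial top view: right edge and fences' inner faces
import pickle
c=pickle.load(open('d0.pkl','rb'))['top'];P=cloud(c);g=cv2.cvtColor(c['color'],7).astype(int)
S=P[...,:2]-[.521,.143];a=np.radians(16.4);st=np.stack([S[...,0]*np.cos(a)+S[...,1]*np.sin(a),-S[...,0]*np.sin(a)+S[...,1]*np.cos(a)],-1)*1000
m=(g>125)&(abs(st)<[100,80]).all(-1)&(P[...,2]>.018)
L=m&(st[...,1]>48)&(st[...,0]<66)&(st[...,0]>-70); F=m&(st[...,0]>68)&(st[...,1]<46)&(st[...,1]>-24)
print('long mean',st[L].mean(0),np.percentile(st[L],[2,98],axis=0),np.polyfit(st[L][:,0],st[L][:,1],1),L.sum())
print('short mean',st[F].mean(0),np.percentile(st[F],[2,98],axis=0),np.polyfit(st[F][:,1],st[F][:,0],1),F.sum())
E
```

```text
2.1 [ 0.58889697 -0.22463365  0.14964845] [ 1.61648066e+00  2.69379705e+00 -4.51933718e-05] [ 0.131763   -0.38087232 -0.21779732] [-0.42  0.17  1.29 -0.    1.68 -0.91]
(array([-4.000e-02, -1.000e-02,  1.026e+01]), array([-0.   ,  0.   , -0.001]))
[308.20580662 184.16075261]
long mean [-2.46228195 59.12805319] [[-66.34709839  53.4370167 ]
 [ 60.62783117  64.94350916]] [1.14915652e-03 5.91308827e+01] 204
short mean [82.67314652  9.67188977] [[ 77.65486186 -17.10601384]
 [ 88.13026487  38.53801298]] [2.11243428e-03 8.26527153e+01] 70
```

View pics/side1.png

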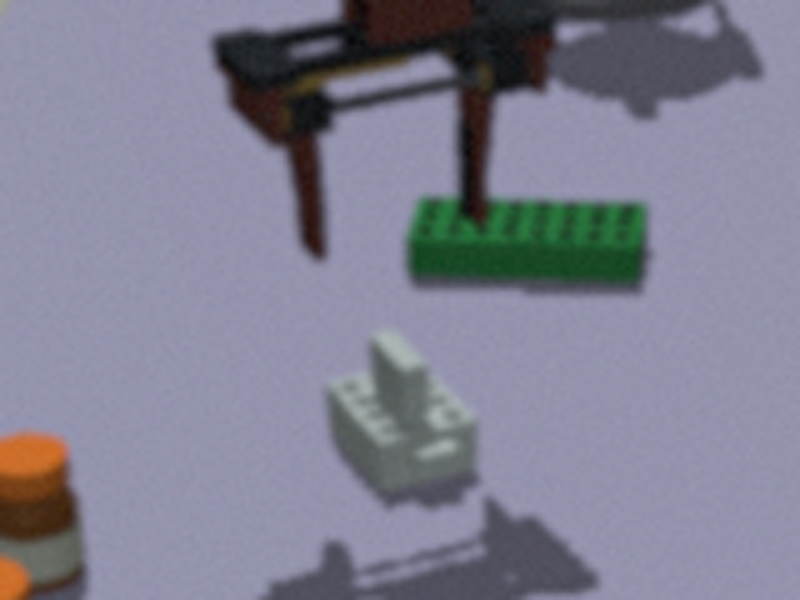

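The open fingers straddle the rib (rib at 400,365, fingers at 310,200 and 475,180), and tab and heading are as measured. I descend, grip and lift.

carry_out([
  [[0,0,0,5,0,0,0],[0,0,0,8.5,0,0,0],[0,0,0,10.2,0,0,0],[0,0,0,10.2,0,0,0],[1,0,0,10.2,0,0,0],[1,0,0,10.2,0,0,0],[1,0,0,10.2,0,0,0],[1,0,0,10.2,0,0,0],[1,0,0,10.2,0,0,0],[1,0,0,10.2,0,0,0],[1,0,0,10.2,0,0,0],[1,0,0,10.2,0,0,0]],
], newtons=35)

```text
time_s: 3.65
tool_pos: [0.5888, -0.2246, 0.0476]
tcp_rot: [-1.616, -2.694, 0.0]
force: [-1.1, -0.8, 0.2]
grip_width: 0.0159
gripper_force: 35.0
```

```bash
python3 - <<'E'
from h import *
from station import arm
s=arm.read_state()
print(row(s,[.5429,.1632,.13],196.4))
E
```

```text
(array([36.38, 14.2 , -8.24]), array([-0.   , -0.   , -1.367]))
```

carry_out([
  [[1,0,0,-3,0,0,0],[1,0,0,-8.2,0,0,0],[1,4,1.5,-8.2,0,0,-0.15],[1,8,3,-8.2,0,0,-0.3],[1,12,4.7,-8.2,0,0,-0.45],[1,16,6.3,-8.2,0,0,-0.6],[1,20,7.8,-8.2,0,0,-0.75],[1,24,9.4,-8.2,0,0,-0.9],[1,28,10.9,-8.2,0,0,-1.05],[1,32,12.5,-8.2,0,0,-1.2],[1,35,13.7,-8.2,0,0,-1.3],[1,36.4,14.2,-8.2,0,0,-1.367],[1,36.4,14.2,-8.2,0,0,-1.367],[1,36.4,14.2,-8.2,0,0,-1.367],[1,36.4,14.2,-8.2,0,0,-1.367]],
])

```text
time_s: 5.52
tool_pos: [0.543, 0.1625, 0.1294]
tcp_rot: [0.445, -3.11, 0.0]
force: [1.0, -0.2, -2.9]
grip_width: 0.016
gripper_force: 35.0
```

```bash
python3 - <<'E'
from h import *
from station import arm,viewer
s=arm.read_state();print(s['time_s'],s['tool_pos'],s['tcp_rot'],s['force'],s['grip_width'],s['wrist_torque'])
print(row(s,[.5429,.1632,.06],196.4))
c=viewer.capture('side')
cv2.imwrite('pics/side2.png',cv2.resize(c['color'][180:330,240:440,::-1],(800,600),interpolation=2))
E
```

```text
5.525 [0.54302227 0.16249837 0.12942333] [ 4.44958069e-01 -3.10956210e+00  3.84821992e-04] [ 1.00197102 -0.17881456 -2.93762711] 0.01601827813621813 [ 0.08075508 -0.09149877 -0.03842405]
(array([-0.01,  0.07,  6.94]), array([-0.   , -0.   , -0.002]))
```

View pics/side2.png

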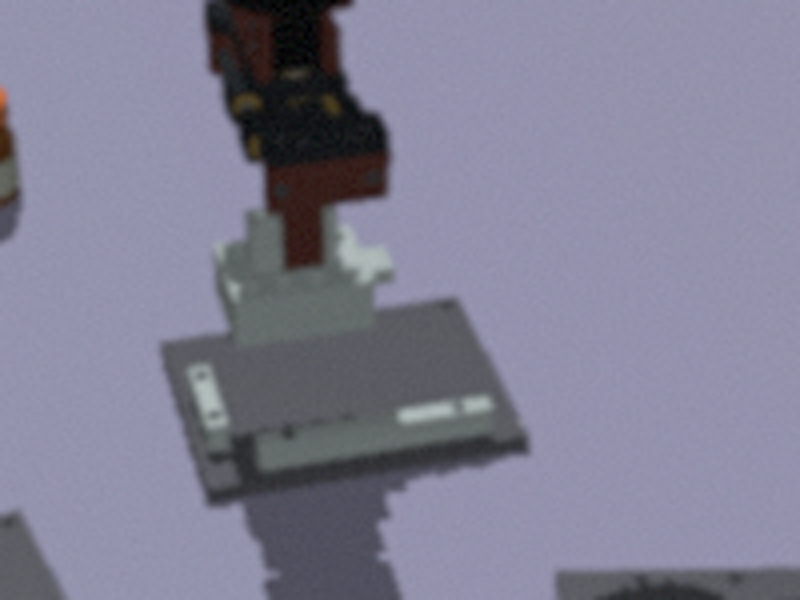

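The block hangs level over the plate. Its tab is on the right (385,262), away from the short fence (205,395). Next I lower it.

carry_out([
  [[1,0,0,3,0,0,0],[1,0,0,5.5,0,0,0],[1,0,0,6.6,0,0,0],[1,0,0,6.9,0,0,0],[1,0,0,7.1,0,0,0],[1,0,0,7.1,0,0,0],[1,0,0,7.1,0,0,0]],
])

```text
time_s: 6.45
tool_pos: [0.5433, 0.1635, 0.0594]
tcp_rot: [-0.448, 3.108, 0.0]
force: [-1.3, -0.7, -3.9]
grip_width: 0.0155
gripper_force: 35.0
```

carry_out([
  [[1,0,0,0.1,0,0,0],[1,0,0,0.15,0,0,0],[1,0,0,0.15,0,0,0],[1,0,0,0.15,0,0,0]],
])

```text
time_s: 6.95
tool_pos: [0.5431, 0.1635, 0.0577]
tcp_rot: [-0.448, 3.109, 0.0]
force: [0.4, -0.3, 1.5]
grip_width: 0.0158
gripper_force: 35.0
```

carry_out([
  [[1,0,0.3,0.02,0,0,0],[1,0,0.5,0.02,0,0,0],[1,0,0.6,0.02,0,0,0],[1,0,0.7,0.02,0,0,0],[1,0,0.75,0.02,0,0,0],[1,0,0.75,0.02,0,0,0],[1,0,0.75,0.02,0,0,0]],
])

```text
time_s: 7.82
tool_pos: [0.5413, 0.1706, 0.0578]
tcp_rot: [-0.448, 3.108, -0.0]
force: [1.2, -1.9, 5.1]
grip_width: 0.0157
gripper_force: 35.0
```

```bash
cat > f.py <<'E'
from h import *
from station import arm
s=arm.read_state();a=np.radians(16.4);ex=np.array([np.cos(a),np.sin(a)]);ey=np.array([-ex[1],ex[0]])
f=s['force'][:2];p=(s['tool_pos'][:2]-[.5232,.1417])*1000
print(s['time_s'],'F stage',(f@ex).round(1),(f@ey).round(1),s['force'][2].round(1),'pos',(p@ex).round(1),(p@ey).round(1),s['tool_pos'][2].round(4),'T',s['wrist_torque'].round(2),s['tcp_rot'].round(4))
E
python3 f.py
```

```text
7.825 F stage 0.6 -2.2 5.1 pos 25.5 22.6 0.0578 T [-0.36  0.07  0.08] [-4.478e-01  3.108e+00 -2.000e-04]
```

carry_out([
  [[1,0,0.05,0,0,0,0],[1,0,0.1,0,0,0,0],[1,0,0.15,0,0,0,0],[1,0,0.15,0,0,0,0]],
])

```text
time_s: 8.32
tool_pos: [0.5409, 0.172, 0.0577]
tcp_rot: [-0.448, 3.108, -0.0]
force: [1.0, -1.6, 5.9]
grip_width: 0.0164
gripper_force: 35.0
```

```bash
python3 f.py
```

```text
8.325 F stage 0.5 -1.8 5.9 pos 25.5 24.1 0.0577 T [-0.38  0.07  0.04] [-4.4770e-01  3.1081e+00 -3.0000e-04]
```

carry_out([
  [[1,0,0.05,0,0,0,0],[1,0,0.1,0,0,0,0],[1,0,0.15,0,0,0,0],[1,0,0.15,0,0,0,0]],
])

```text
time_s: 8.82
tool_pos: [0.5408, 0.1721, 0.0577]
tcp_rot: [-0.446, 3.108, -0.004]
force: [2.2, -6.1, 6.4]
grip_width: 0.0159
gripper_force: 35.0
```

```bash
python3 f.py
```

```text
8.825 F stage 0.4 -6.5 6.4 pos 25.5 24.2 0.0577 T [-1.07 -0.09  0.06] [-0.4464  3.1081 -0.0042]
```

Contact with the long fence at about 6 N. Now I go along it to the short fence.

carry_out([
  [[1,-0.2,0,0,0,0,0],[1,-0.4,0,0,0,0,0],[1,-0.5,0,0,0,0,0],[1,-0.6,0,0,0,0,0],[1,-0.7,0,0,0,0,0],[1,-0.75,0,0,0,0,0],[1,-0.75,0,0,0,0,0]],
])

```text
time_s: 9.7
tool_pos: [0.547, 0.1739, 0.0576]
tcp_rot: [0.446, -3.109, 0.005]
force: [-2.8, -8.5, 6.9]
grip_width: 0.0157
gripper_force: 35.0
```

```bash
python3 f.py
```

```text
9.7 F stage -5.0 -7.3 6.9 pos 32.0 24.2 0.0576 T [-1.23  0.46  0.01] [ 0.4464 -3.1088  0.0045]
```

carry_out([
  [[1,-0.05,0,0,0,0,0],[1,-0.1,0,0,0,0,0],[1,-0.15,0,0,0,0,0],[1,-0.15,0,0,0,0,0]],
])

```text
time_s: 10.2
tool_pos: [0.5471, 0.174, 0.0576]
tcp_rot: [0.446, -3.105, 0.005]
force: [-9.8, -8.8, 10.7]
grip_width: 0.0156
gripper_force: 35.0
```

```bash
python3 f.py
```

```text
10.2 F stage -11.9 -5.6 10.7 pos 32.0 24.2 0.0576 T [-1.43  1.32  0.05] [ 0.446  -3.1054  0.0054]
```

carry_out([
  [[1,0,0.05,0,0,0,0],[1,0,0.1,-0.03,0,0,0],[1,0,0.18,-0.05,0,0,0],[1,0,0.18,-0.05,0,0,0],[1,0,0.18,-0.05,0,0,0]],
])

```text
time_s: 10.82
tool_pos: [0.5471, 0.1741, 0.0577]
tcp_rot: [0.445, -3.106, 0.01]
force: [-6.6, -15.0, 9.3]
grip_width: 0.0161
gripper_force: 35.0
```

```bash
python3 f.py; python3 - <<'E'
from h import *
from station import viewer
c=viewer.capture('side')
cv2.imwrite('pics/side3.png',cv2.resize(c['color'][210:310,265:385,::-1],(720,600),interpolation=2))
c=viewer.capture('top')
cv2.imwrite('pics/top3.png',cv2.resize(c['color'][205:305,220:340,::-1],(720,600),interpolation=2))
E
```

```text
10.825 F stage -10.6 -12.5 9.3 pos 32.1 24.4 0.0577 T [-2.33  1.02  0.16] [ 0.4446 -3.1059  0.0099]
```

View pics/side3.png

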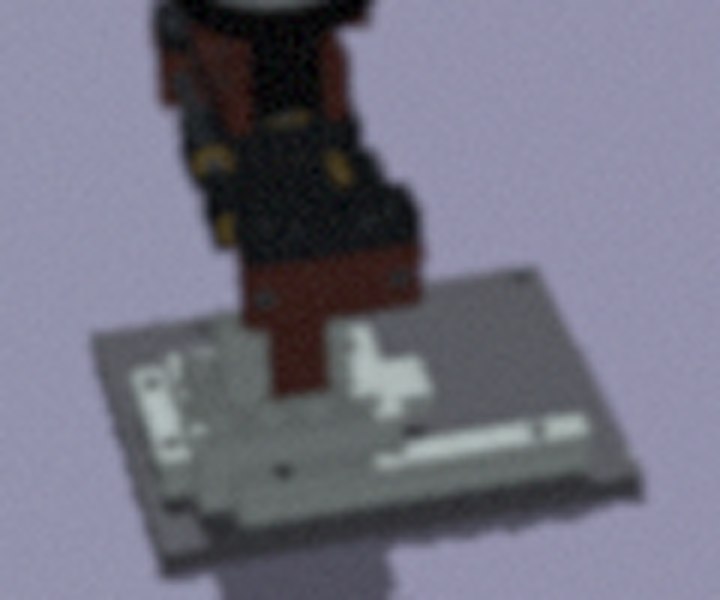

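View pics/top3.png

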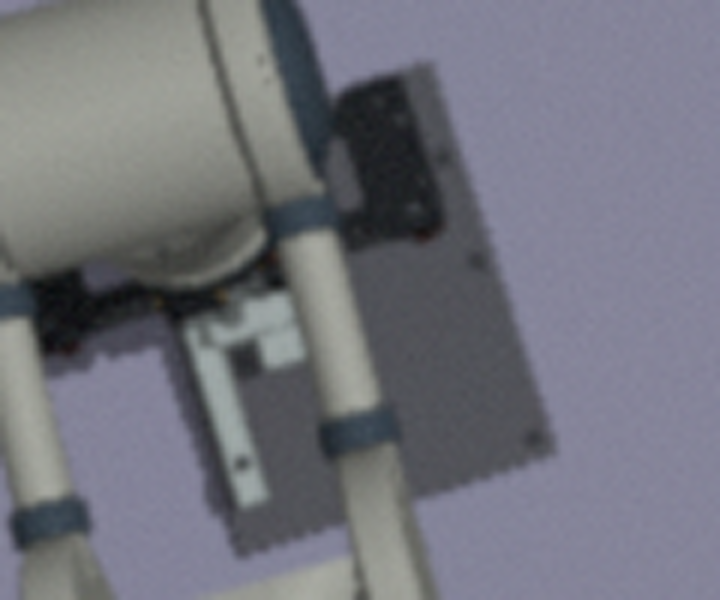

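The block sits in the corner with its tab at (400,375) in the side view, pointing away from the short fence. I add about 1 mm toward the short fence for margin, let it settle and hand in.

carry_out([
  [[1,-0.05,0,0,0,0,0],[1,-0.1,0,0,0,0,0],[1,-0.1,0,0,0,0,0],[1,-0.1,0,0,0,0,0],[1,-0.1,0,0,0,0,0],[1,-0.1,0,0,0,0,0]],
])

```text
time_s: 11.68
tool_pos: [0.5471, 0.1741, 0.0578]
tcp_rot: [0.444, -3.104, 0.011]
force: [-11.5, -15.6, 11.4]
grip_width: 0.0158
gripper_force: 35.0
```

```bash
python3 f.py
```

```text
11.675 F stage -15.5 -11.7 11.4 pos 32.1 24.4 0.0578 T [-2.54  1.59  0.14] [ 0.4444 -3.1037  0.0105]
```

```bash
python3 -c "
from station import order;print(order.sign_off())"
```

```text
the job is handed in; nothing more can be done
None
```

I handed the job in with the tube block flat in the corner of the rightmost stage, tab pointing away from the short fence, and still gripped and pushed at about 15 N toward the short fence and 12 N toward the long one; the hand-in did not report a verdict.

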